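Tighten the disc lock nut of an angle grinder with the two-pin spanner

ROBOT

A 7-joint arm with a two-finger parallel gripper is mounted at the origin on the work surface. World frame = base frame: x ahead of the robot, y to its left, z up, the work surface at z = 0. Lengths are in m, angles in rad, forces in N, time in s.
With the tool pointing down it reaches from about 0.4 to 0.925 m from the base axis. Payload 4.1 kg.
Tool frame: the origin (TCP) lies on the mounting face of the last link; the fingertips stand 173 mm ahead of it and the grasp point (between the pads) lies 155 mm ahead of it; z points along the fingers, x is the direction in which the jaws open and shut, and the axes are right-handed (so a half turn about z gives the same grasp; the last joint's range is limited). The gripper opens to 85 mm and grips with 20 to 120 N. Pads are 22 mm wide; open, the fingers measure 114 mm over their backs; the gripper's body (76 mm by 85 mm) begins 54 mm behind the grasp point. The pads swing forward as they close: fully open they stand 13 mm farther back than shut.
Start: joints at [-1.329, 0.398, 0.045, 1.537, -0.019, 1.207, -0.051], TCP at [0.217, 0.613, 0.405] pointing down, gripper open.
Joint ranges: [-2.82, 2.82], [-0.49, 2.23], [-1.37, 1.46], [0, 2.46], [-1.36, 4.5], [0.23, 2], [-2.94, 2.94]. Speed limits (rad/s): [2.57, 2.57, 3.14, 3.14, 3.14, 3.14, 3.14].

INTERFACE

Orientations are given as [roll, pitch, yaw] about the fixed x, y, z axes, in that order (R = Rz(yaw) Ry(pitch) Rx(roll)).
In Python, from plant import ctrl, imaging, workorder gives the robot as it stands. The module is installed in compiled form; this text tells all that it offers.
- The arm moves only by the shell command python3 -m pendant 'ROWS'. ROWS is JSON, a list of rows, each a list of 5 numbers: the shift along the world's x, y, z in cm, then the turn about the world's z in units of 6 degrees (1.0 is 6 degrees), then the opening in per cent of the stroke, from 0 (shut) to 100 (fully open). In form: [[dx, dy, dz, spin, fingers], ...]. A call has 1 to 5 rows; each row is the pose to reach, as a shift and turn from the pose commanded when the call began; what a row does not reach only later rows make up. A row lasts 1/8 s, in which the tool goes at most 62.5 mm and 10.7 degrees, less where a joint would pass 70% of its speed; a pose out of reach is approached as far as the arm can. A call with a gripper value outside its range is refused whole. The fingers move at their own pace and stop on an object; the grip force is fixed at half the most. Time passes only in rows, so rows that repeat a pose let the fingers close. It gives the time, the measured TCP pose, the force and the opening at its end, in the units of the state.
- ctrl.sense(): the state, without advancing time (a new reading comes with each control period).
- imaging.read_camera(name): name is "scene" or "top"; returns the picture (384x512x3 uint8, red, green, blue); there is no depth.
- imaging.camera_params(name): a dict with "fx", "fy", "cx", "cy" (pixels), "k1" (the pictures are not rectified: a ray, as slopes to the right and down, at radius r is drawn at 1 + k1 r^2 times it, then the intrinsics apply), "world_to_cam" (4x4, takes a point from world to camera coordinates). Camera axes: x right, y down, z forward; pixel columns grow to the right and rows downward; lengths in m; the calibration is good to about 2 mm. A picture is of the moment at which its call begins. camera_params takes no time and is no camera call.
- workorder.hand_in(): hands the job in, once; it reports no verdict.
The state is a dict: "time_s": time; "joint_positions": joint angles; "dq": joint speeds; "joint_torque": joint torques, N m; "ee_pos": TCP position; "ee_rot": TCP orientation; "wrist_force": force on the tool from outside, world axes, zero at the start; "moment": the same for the moment, N m; "width": finger opening in m.
Only numpy, scipy, OpenCV 4.12 (cv2) and the standard library are available. Lean on these libraries where they do the work, as an engineer would, in place of code of your own. Each camera call takes 0.05 s, during which the arm holds its last target. There are 200 camera calls.

TASK

The grinder is clamped upside down with a new disc on it and its lock nut only finger-tight: take the two-pin spanner that fits, push both pins down into two opposite holes of the nut, and only then swing the handle clockwise, seen from above, until the nut comes up tight. Then lift the spanner off and lay it gently, pins down, wholly inside the empty compartment of the steel tray and let go. Turn the nut with nothing but this spanner, do not press on or knock the thin disc, and leave everything else on the bench where it is.

Things in the scene. Friction and masses are not known exactly. Their poses are not given: they have to be found in the camera images.
- spanner: the two-pin spanner that fits, loose, 0.24 kg, lying level on its pins and handle. Origin midway between the pin tips, level with the handle's underside; z up, handle to -x. Pins 6.5 mm thick (tips tapered to 3.6), at y = +-18 mm, 10 mm long. Steel fork above them 6 mm thick, 49 mm wide, x = -33 to 12. Black handle x = -68 to -178 mm, 24 wide, flat sides, 26 high; balances at x = -83
- pin_left (a point): tip of the spanner's pin on its +y side (18 mm from the spanner's origin)
- pin_right (a point): tip of the spanner's pin on its -y side (18 mm from the spanner's origin)
- handle_end (a point): far end of the spanner's handle, 178 mm behind its origin (-x), 13 mm above its underside
- narrow_spanner: a like spanner, same axes, whose pins are only 19 mm apart (fork 32 mm wide, handle ends at x = -168 mm): it does not fit. It lies about 110 mm beside the other on the same cardboard sheet, which is 3 mm thick (250 x 220 mm). Leave it
- grinder: angle grinder clamped upside down, fixed. Origin on the spindle axis at bench level; body runs 346 mm to its +x, up to 117 mm high; nose 40 mm out at -x; side handle to y = 153 mm, 81 mm high. A guard rim, radius 69 to 72 mm, stands round 80 degrees either side of +x, top 117.5 mm high: the spanner's handle must point to the open half, within 90 degrees of the nose (-x). The spindle is locked
- disc: thin brittle cutting disc on the spindle, fixed, 125 mm diameter, 3 mm thick; origin at the centre of its underside, 104 mm above the bench. With the spanner fully in the nut the handle lies outside the disc's edge and 3 mm above its face
- nut_top (a point): centre of the top face of the round steel lock nut (54 mm diameter, 13 mm high), 120 mm above the bench on the spindle axis. Four holes, 10 mm diameter, 13 mm deep, lie 18 mm from the axis along this point's +x, +y, -x, -y axes, which turn with the nut; z up. Either opposite pair serves, either way round; fully in, the fork rests on the nut, pin tips 10 mm below this face
- nut_hole (a point): mouth of the nut's hole on its +x axis, 18 mm from the spindle axis, at the upper face
- nut (a joint): angle of the lock nut, rad; grows as the nut turns clockwise seen from above. It starts 0.5 to 1.1 short of 2.0, its hard stop, where it is tight; it resists with about 0.3 N m, stays where it is left and does not move up or down
- tray: steel tool tray, fixed, 250 (x) x 200 (y) mm, walls 26 mm high, 4 thick; floor top 4 mm above the bench; origin under its centre. A divider along its x axis, 23 mm high, parts two compartments 242 x 94 mm: the one on its -y side (middle at y = -49 mm) is empty, the other holds a wrench and a screwdriver
- wrench: combination wrench 190 mm long lying in the tray's other compartment, origin under its middle; leave it
- screwdriver: screwdriver 200 mm long with black handle in the tray's other compartment, origin under its middle; leave it
- cup: paper cup with black lid, 87 mm diameter, 114 mm high, origin under its centre; leave it
- spray_can: spray can, 66 mm diameter, 191 mm high, origin under its centre; leave it
Mind the look-alikes: they are no part of the job. Leave any orange look-alike of the spanner alone.

How it is judged:
On the way, in this order (a step that is already met when the one before it is completed fails the run):
1. both pins of the fitting spanner are at least 4 mm down in holes of the nut, before the nut has turned (nut hole moved less than 5 mm) (z of each of pin_left, pin_right in the frame of nut_top below -0.004 m and horizontal distance between each of pin_left, pin_right and nut_top below 0.024 m and distance of nut_hole from where it was at the start of the episode below 0.005 m), for 0.2 s.
2. the nut is tight (within 0.07 rad of its stop) with both pins still in it (value of joint nut above 1.93 rad and z of each of pin_left, pin_right in the frame of nut_top below -0.004 m and horizontal distance between each of pin_left, pin_right and nut_top below 0.024 m), for 0.1 s.
At the end, for the whole second after the job is handed in: The nut is within 0.07 rad of its hard stop; the spanner lies pins down (tilt under 0.12 rad, tips within 10 mm of the tray's underside level), at rest and untouched, its head and handle end both inside the tray's empty compartment (value of joint nut above 1.93 rad and x of spanner in the frame of tray between -0.123 and 0.123 m and y of spanner in the frame of tray between -0.096 and -0.008 m and x of handle_end in the frame of tray between -0.123 and 0.123 m and y of handle_end in the frame of tray between -0.096 and -0.008 m and z of spanner in the frame of tray below 0.01 m and angle between spanner's own z axis and vertical below 0.12 rad and linear speed of spanner below 0.02 m/s and contact force between the fingers and spanner below 0.1 N).
It fails at once if the nut is turned (faster than 0.4 rad/s) while the spanner's two pins are not both in its holes ((velocity of joint nut above 0.4 rad/s or velocity of joint nut below -0.4 rad/s) and not (z of each of pin_left, pin_right in the frame of nut_top below -0.0015 m and horizontal distance between each of pin_left, pin_right and nut_top below 0.024 m)).
It fails at once if the thin disc is pressed or knocked with more than 10 N (contact force between disc and anything else above 10 N).
It fails at once if the spanner is dropped or thrown (moving faster than 0.55 m/s with the fingers off it: a fall of more than 15 mm) (contact force between the fingers and spanner below 0.1 N and linear speed of spanner above 0.55 m/s).
It fails at once if another thing on the bench is shifted by more than 30 mm (distance of any of narrow_spanner, wrench, screwdriver, cup, spray_can from where it was at the start of the episode above 0.03 m).
It also fails if it takes over 61 s, if anything falls off the work surface, if the arm or the gripper's body presses on something with over 40 N, if the wrist force passes 120 N, or if a joint passes its speed limit or range.

## Working session

There is one attempt and no reset: what is moved stays moved. The work goes in short steps, Python scripts to look and compute and a shell command to move; the robot and the scene stay as the last step left them, time stands still between calls to the robot, and variables do not carry over. Pictures are saved under pics/ and viewed, on a budget of 10 in all, crops included, one or two more only if the job needs it, and the job is handed in when it is done.

```bash
mkdir -p pics
cat > h.py <<'E'
import numpy as np, cv2
from plant import ctrl, imaging, workorder
def snap(n,f): 
    im=imaging.read_camera(n); cv2.imwrite('pics/'+f,im[:,:,::-1]); return im
def ray(n,u,v):
    p=imaging.camera_params(n); d=np.array([(u-p['cx'])/p['fx'],(v-p['cy'])/p['fy']]); s=d.copy()
    for _ in range(30): s=d/(1+p['k1']*(s@s))
    T=np.array(p['world_to_cam']); R=T[:3,:3]; return -R.T@T[:3,3], R.T@np.array([*s,1])
def at(n,u,v,z):
    c,d=ray(n,u,v); return c+d*(z-c[2])/d[2]
def proj(n,X):
    p=imaging.camera_params(n); T=np.array(p['world_to_cam']); c=T[:3,:3]@np.array(X)+T[:3,3]; s=c[:2]/c[2]; s=s*(1+p['k1']*(s@s)); return np.array([p['cx']+p['fx']*s[0],p['cy']+p['fy']*s[1]])
E
python3 - <<'E'
from h import *
a=snap('top','t0.png'); b=snap('scene','s0.png')
for n in('top','scene'):
    p=imaging.camera_params(n); print(n,p['fx'],p['k1'],ray(n,256,192))
print(ctrl.sense())
cv2.imwrite('pics/t0b.png',cv2.resize(a[:,:,::-1],(800,600),interpolation=cv2.INTER_CUBIC))
cv2.imwrite('pics/s0b.png',cv2.resize(b[:,:,::-1],(800,600),interpolation=cv2.INTER_CUBIC))
E
```

```text
top 459.17484318643903 -0.14736200759297485 (array([0.20132916, 0.06981701, 1.48777387]), array([ 0.17113353, -0.01496073, -0.98520482]))
scene 476.5350862469261 -0.029017198849952595 (array([ 1.10854565, -0.44220271,  1.51296532]), array([-0.40980269,  0.30812164, -0.85858682]))
{'time_s': 0.1, 'joint_positions': array([-1.329032  ,  0.39908807,  0.04505987,  1.53773127, -0.01866419,
        1.20691392, -0.05066666]), 'dq': array([-0.00020138, -0.00208277,  0.00017532, -0.0016375 , -0.00057987,
        0.0008249 ,  0.00049437]), 'joint_torque': array([ 3.56223485e-03, -4.76263762e+01,  1.36998285e+00, -2.54947543e+01,
        1.20202280e-02,  5.01465169e-03, -1.01498905e-06]), 'ee_pos': array([0.21712046, 0.61238517, 0.40379706]), 'ee_rot': array([3.14143199e+00, 1.71254371e-03, 1.23016869e+00]), 'wrist_force': array([0.04847155, 0.16848428, 0.10284747]), 'moment': array([ 0.04624806,  0.01506391, -0.01732806]), 'width': 0.08561511676476857}
```

View pics/t0b.png

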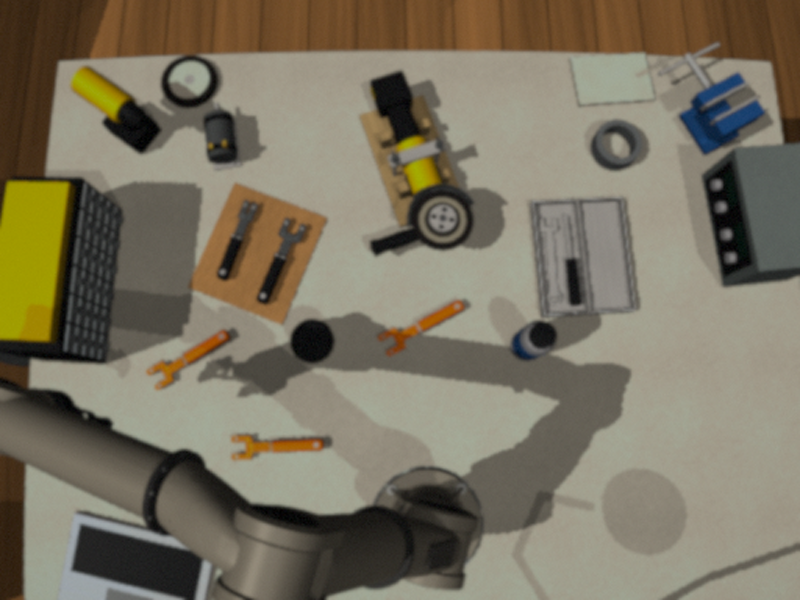

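View pics/s0b.png

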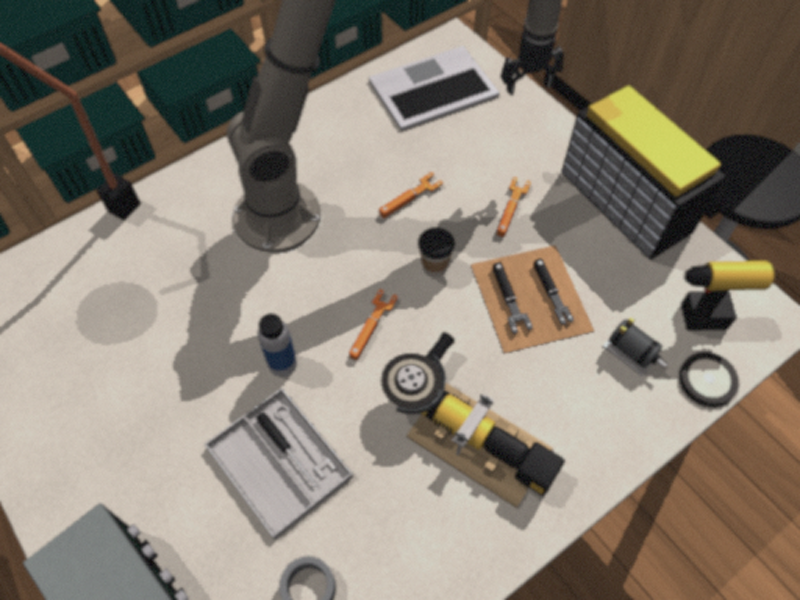

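The top view shows two spanners on the cardboard. The one with the wider fork is at about (283,260) of 800x600. The nut is at (441,217), and the tray at (584,256) has its empty side to the right. Next I'll take enlarged crops to measure.

Run:
```python
from h import *
a=cv2.imread('pics/t0.png');b=cv2.imread('pics/s0.png')
def tile(im,u,v,s):
    w,h=400//s,300//s; t=cv2.resize(im[v:v+h,u:u+w],(400,300),interpolation=cv2.INTER_CUBIC)
    for k in range(0,w,5):
        cv2.line(t,(k*s,0),(k*s,8 if (u+k)%10 else 14),(0,0,255),1)
    for k in range(0,h,5): cv2.line(t,(0,k*s),(8 if (v+k)%10 else 14,k*s),(0,0,255),1)
    cv2.putText(t,f'{u},{v} x{s}',(20,290),0,.5,(255,0,0)); return t
A=np.vstack([np.hstack([tile(a,135,122,5),tile(a,262,120,10)]),np.hstack([tile(b,305,160,5),tile(b,243,226,10)])])
cv2.imwrite('pics/c1.png',A)
```

```text
(no output)
```

View pics/c1.png

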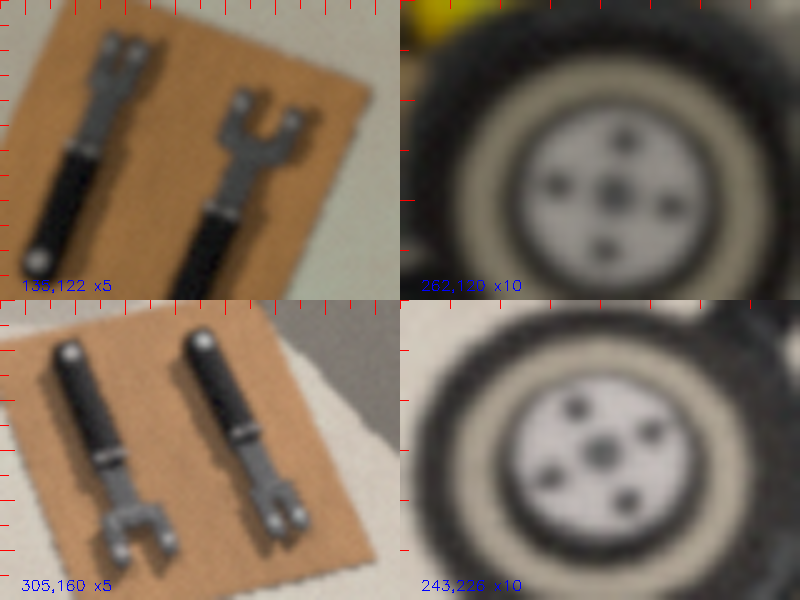

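```bash
cat > m.py <<'E'
from h import *
G={n:cv2.cvtColor(cv2.imread(f'pics/{f}.png'),cv2.COLOR_BGR2GRAY).astype(float) for n,f in(('top','t0'),('scene','s0'))}
def cen(n,u,v,sign,r=2.6):
    for _ in range(8):
        U,V=np.meshgrid(np.arange(int(u)-5,int(u)+7),np.arange(int(v)-5,int(v)+7)); m=np.hypot(U-u,V-v)<r
        g=sign*G[n][V,U]; w=np.where(m,g-g[m].min(),0); u,v=(w*U).sum()/w.sum(),(w*V).sum()/w.sum()
    return u,v
def tri(a,b):
    (c1,d1),(c2,d2)=ray('top',*a),ray('scene',*b)
    s=np.linalg.lstsq(np.c_[d1,-d2],c2-c1,rcond=None)[0]; p,q=c1+d1*s[0],c2+d2*s[1]
    return (p+q)/2, np.linalg.norm(p-q)
E
python3 - <<'E'
from m import *
np.set_printoptions(precision=4,suppress=True)
def both(name,t,s,z,sign):
    a=cen('top',*t,sign) if sign else t; b=cen('scene',*s,sign) if sign else s
    X,e=tri(a,b); A,B=at('top',*a,z),at('scene',*b,z)
    print(name,np.round(a,1),np.round(b,1),'tri',X,'gap',round(e,4),'top',A[:2],'scn',B[:2]); return (A+B)/2
pl=both('pinL',(183,142.2),(338.4,208.2),.019,1)
pr=both('pinR',(192.8,145.8),(328.8,210),.019,1)
he=both('hend',(168.5,190),(318.8,170.2),.029,1)
print('sep',np.linalg.norm(pl-pr)); m=(pl+pr)/2; d=m-he; print('mid',m,'len',np.linalg.norm(d[:2]),'yaw',np.arctan2(d[1],d[0]),'yaw pins',np.arctan2(-(pl-pr)[0],(pl-pr)[1]))
hs=[]
for nm,t,s in(('N',(284,133.5),(265.2,245.5)),('L',(277.3,138),(267.6,238.7)),('R',(288.7,140.1),(257.7,243.2)),('S',(281.9,144.4),(260.2,236.3))):
    hs.append(both(nm,t,s,.12,-1))
both('ctr',(283,139),(262.8,240.9),.12,-1)
c=np.mean(hs,0);print('nut',c,[ (np.linalg.norm(h-c),np.arctan2(*(h-c)[1::-1])) for h in hs])
f=lambda p:((p[0]+.5)/1.5625-.5,(p[1]+.5)/1.5625-.5)
cs=[both(k,f(t),f(s),.026,0) for k,t,s in(('TL',(530,200),(351,476)),('TR',(625,197),(275,536)),('BR',(637,311),(207,446)),('BL',(541,317),(283,393)))]
print('tray',np.mean(cs,0),[np.linalg.norm(cs[i]-cs[i-1]) for i in range(4)], [np.arctan2(*(a-b)[1::-1]) for a,b in((cs[0],cs[3]),(cs[1],cs[2]))])
E
```

```text
pinL [179.2 140. ] [340.1 206.9] tri [0.6297 0.2973 0.026 ] gap 0.0064 top [0.6335 0.3013] scn [0.6262 0.2977]
pinR [189.7 144.9] [329.4 209.7] tri [0.6137 0.2621 0.0206] gap 0.0076 top [0.6162 0.2657] scn [0.6118 0.2591]
hend [167.7 188.8] [319.2 169.6] tri [0.4665 0.3333 0.035 ] gap 0.0017 top [0.4671 0.3337] scn [0.4642 0.3373]
sep 0.040304910624336665
mid [0.6219 0.2809 0.019 ] len 0.16549791888832033 yaw -0.335890168871081 yaw pins -0.40375511058085284
N [284.2 133. ] [265.6 246.4] tri [ 0.6238 -0.0396  0.121 ] gap 0.0005 top [ 0.624  -0.0399] scn [ 0.6236 -0.0391]
L [276.8 138. ] [268.3 238.3] tri [ 0.6073 -0.0163  0.1233] gap 0.0005 top [ 0.6082 -0.0167] scn [ 0.6062 -0.015 ]
R [289.3 140.3] [256.7 243.8] tri [ 0.5999 -0.056   0.1206] gap 0.0015 top [ 0.6004 -0.0554] scn [ 0.5993 -0.0565]
S [281.9 145.1] [260.  235.9] tri [ 0.5843 -0.032   0.1228] gap 0.0 top [ 0.5851 -0.0322] scn [ 0.5833 -0.0312]
ctr [283. 139.] [262.7 240.9] tri [ 0.6038 -0.0357  0.1233] gap 0.0001 top [ 0.6047 -0.036 ] scn [ 0.6026 -0.0347]
nut [ 0.6038 -0.0358  0.12  ] [(np.float64(0.020371707231802687), 
[... 230 characters left out ...]
472))]
TL [339.  127.8] [224.5 304.5] tri [ 0.672  -0.2363  0.0189] gap 0.0068 top [ 0.6713 -0.2318] scn [ 0.6724 -0.2402]
TR [399.8 125.9] [175.8 342.9] tri [ 0.6805 -0.4342  0.0319] gap 0.0118 top [ 0.6797 -0.4416] scn [ 0.6819 -0.4292]
BR [407.5 198.9] [132.3 285.3] tri [ 0.433  -0.4492  0.0179] gap 0.0101 top [ 0.4295 -0.4509] scn [ 0.4397 -0.4449]
BL [346.1 202.7] [180.9 251.3] tri [ 0.4219 -0.2496  0.0013] gap 0.0002 top [ 0.4182 -0.2444] scn [ 0.4332 -0.2527]
tray [ 0.5533 -0.342   0.026 ] [np.float64(0.24648807568379077), np.float64(0.19958202500326286), np.float64(0.2465879800400489), np.float64(0.1995640646244199)] [np.float64(0.050962895832224846), np.float64(0.05088746054018613)]
```

The nut fits well: hole radius is about 20 mm against 18, and the triangulated height is 0.121-0.123 against 0.120. The tray sides also check out, at 247 and 200 mm. The spanner-pin centroids drifted onto the cardboard, so I'll do a rigid fit using the pixels I read by eye.

Run:
```python
from m import *
from scipy.optimize import least_squares
np.set_printoptions(precision=4,suppress=True)
obs=[('top',(183,142.2),0),('top',(192.8,145.8),1),('top',(167.7,188.8),2),('scene',(338.4,208.2),0),('scene',(328.8,210),1),('scene',(319,170.1),2)]
def X(p,k):
    l=[(0,.018,.019),(0,-.018,.019),(p[3],0,.029)][k]; c,s=np.cos(p[2]),np.sin(p[2])
    return p[0]+c*l[0]-s*l[1],p[1]+s*l[0]+c*l[1],l[2]
r=least_squares(lambda p:np.concatenate([proj(n,X(p,k))-o for n,o,k in obs]),[.62,.28,-.36,-.17])
print(r.x,r.fun.reshape(-1,2)); p=r.x
g=p[:2]-.098*np.array([np.cos(p[2]),np.sin(p[2])]); print('grasp',g)
s=ctrl.sense(); ty=p[2]-np.pi/2; d=g-s['ee_pos'][:2]
print('shift cm',d*100,'tool yaw',ty,'spin',np.degrees(ty-s['ee_rot'][2])/6)
for n,h in(('can',(.37,-.18)),):print(n)
f=lambda u,v:((u+.5)/1.5625-.5,(v+.5)/1.5625-.5)
print('can',at('top',*f(543,335),.19),'cup',at('top',*f(312,341),.114))
```

```text
[ 0.6193  0.2722 -0.3852 -0.1648] [[-0.1871 -0.0702]
 [-0.0493  0.1657]
 [-0.1908  0.1861]
 [-0.1249 -0.0875]
 [-0.0423  0.3808]
 [-0.0174  0.3567]]
grasp [0.5285 0.309 ]
shift cm [ 31.136  -30.3335] tool yaw -1.955949522717059 spin -30.425187817287625
can
can [ 0.3604 -0.2116  0.19  ] cup [0.3614 0.2198 0.114 ]
```

```bash
python3 -m pendant '[[2,-2,0,-1.75,70],[4,-4,0,-3.5,70],[6,-6,0,-5.2,70],[8,-8,0,-7,70],[10,-10,0,-8.7,70]]'; python3 -m pendant '[[2,-2,0,-1.75,70],[4,-4,0,-3.5,70],[6,-6,0,-5.2,70],[8,-8,0,-7,70],[10,-10,0,-8.7,70]]'; python3 -m pendant '[[2,-2,-2,-1.75,70],[4,-4,-4,-3.5,70],[6,-6,-6,-5.2,70],[8,-8,-8,-7,70],[10,-9.5,-10,-8.7,70]]'; python3 -m pendant '[[0.5,-0.4,-1,-1.75,70],[1.1,-0.8,-2,-3.5,70],[1.1,-0.8,-3,-4.3,70],[1.1,-0.8,-3,-4.3,70]]'; python3 -c "
from h import *
print(ctrl.sense())"
```

```text
time_s: 0.72
ee_pos: [0.3177, 0.5118, 0.4042]
ee_rot: [3.141, 0.001, 0.313]
wrist_force: [0.2, 0.1, -0.3]
width: 0.0597
time_s: 1.35
ee_pos: [0.4176, 0.4118, 0.4043]
ee_rot: [3.141, 0.0, -0.598]
wrist_force: [-0.1, -0.0, 0.6]
width: 0.0601
time_s: 1.98
ee_pos: [0.5176, 0.3166, 0.3038]
ee_rot: [3.141, -0.001, -1.51]
wrist_force: [-0.1, 0.7, -0.6]
width: 0.0596
time_s: 2.48
ee_pos: [0.5276, 0.3096, 0.2735]
ee_rot: [3.14, -0.003, -1.952]
wrist_force: [0.3, 0.6, -0.1]
width: 0.0596
{'time_s': 2.475, 'joint_positions': array([-1.13534986,  0.57126102,  0.73532553,  1.77701344, -0.45332071,
        0.97315884, -2.16848614]), 'dq': array([ 0.00057106, -0.01993106, -0.0012588 , -0.01666781,  0.00840958,
        0.00104103,  0.01794174]), 'joint_torque': array([ 1.61783667e-01, -4.27671289e+01,  1.07475999e+01, -2.00580990e+01,
       -1.41332814e-02, -3.47613799e-02, -1.32187949e-01]), 'ee_pos': array([0.5276198 , 0.30964256, 0.27351699]), 'ee_rot': array([ 3.14034835e+00, -2.57305430e-03, -1.95221608e+00]), 'wrist_force': array([ 0.25139668,  0.60663193, -0.13291932]), 'moment': array([-0.00125212,  0.01662351, -0.04435348]), 'width': 0.059565582665922635}
```

```bash
python3 -m pendant '[[0.1,0,-3.5,0,70],[0.1,0,-6.5,0,70],[0.1,0,-8.5,0,70],[0.1,0,-9.3,0,70],[0.1,0,-9.3,0,70]]'; python3 -c "
from h import *
a=snap('top','t1.png');b=snap('scene','s1.png')
A=np.hstack([cv2.resize(a[105:205,120:220],(400,400)),cv2.resize(b[150:250,290:390],(400,400))]);cv2.imwrite('pics/c2.png',A[:,:,::-1])"
```

```text
time_s: 3.1
ee_pos: [0.5294, 0.3097, 0.1819]
ee_rot: [-3.141, 0.0, -1.953]
wrist_force: [0.4, -0.0, -0.1]
width: 0.0601
```

View pics/c2.png

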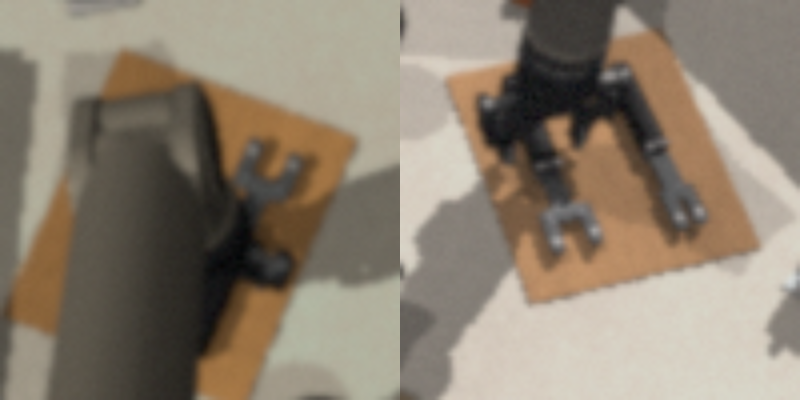

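The fingers straddle the wide spanner's handle, with its fork tips at about (255,150) and (295,163) in the left crop. The narrow one is clear. Next I close and lift.

```bash
python3 -m pendant '[[0,0,-0.3,0,70],[0,0,-0.3,0,0],[0,0,-0.3,0,0],[0,0,-0.3,0,0],[0,0,-0.3,0,0]]'; python3 -m pendant '[[0,0,0.2,0,0],[0,0,1,0,0],[0,0,4,0,0],[0,0,8,0,0],[0,0,12,0,0]]'
```

```text
time_s: 3.82
ee_pos: [0.5294, 0.3098, 0.1792]
ee_rot: [-3.141, 0.001, -1.953]
wrist_force: [-0.5, 0.2, 3.2]
width: 0.0232
time_s: 4.45
ee_pos: [0.5289, 0.3094, 0.2998]
ee_rot: [3.141, -0.001, -1.954]
wrist_force: [0.8, 0.5, -1.9]
width: 0.0229
```

```bash
python3 -m pendant '[[0.4,-2,2,1.1,0],[0.8,-4.5,4,2.2,0],[1.2,-7.5,6,3.3,0],[1.6,-10.5,8,4.4,0],[2,-13.5,8,5.6,0]]'; python3 -m pendant '[[0.4,-3,0,1.1,0],[0.8,-6,0,2.2,0],[1.2,-9,0,3.3,0],[1.6,-12,0,4.4,0],[2,-15,0,5.6,0]]'; python3 -m pendant '[[0.4,-3.5,0,1.2,0],[0.8,-7,0,2.4,0],[1.2,-10.5,0,3.6,0],[1.6,-14,0,4.8,0],[1.6,-15.6,0,5.7,0]]';python3 -m pendant '[[0,0,-2,0,0],[0,0,-4,0,0],[0,0,-5,0,0],[0,0,-5,0,0]]'; python3 -c "
from h import *
a=snap('top','t2.png');b=snap('scene','s2.png')
A=np.hstack([cv2.resize(a[100:180,250:330],(400,400),interpolation=2),cv2.resize(b[190:270,215:295],(400,400),interpolation=2)]);cv2.imwrite('pics/c3.png',A[:,:,::-1])"
```

```text
time_s: 5.08
ee_pos: [0.5497, 0.1732, 0.3806]
ee_rot: [-3.138, 0.001, -1.363]
wrist_force: [1.1, 0.0, -3.5]
width: 0.023
time_s: 5.7
ee_pos: [0.5689, 0.0233, 0.3787]
ee_rot: [3.141, 0.0, -0.777]
wrist_force: [-0.6, 0.0, -2.2]
width: 0.0232
time_s: 6.32
ee_pos: [0.5845, -0.1345, 0.3789]
ee_rot: [3.14, 0.0, -0.184]
wrist_force: [-0.3, 1.2, -1.5]
width: 0.0228
time_s: 6.82
ee_pos: [0.5849, -0.1313, 0.3282]
ee_rot: [3.141, 0.002, -0.184]
wrist_force: [-0.9, 0.5, -1.9]
width: 0.0228
```

View pics/c3.png

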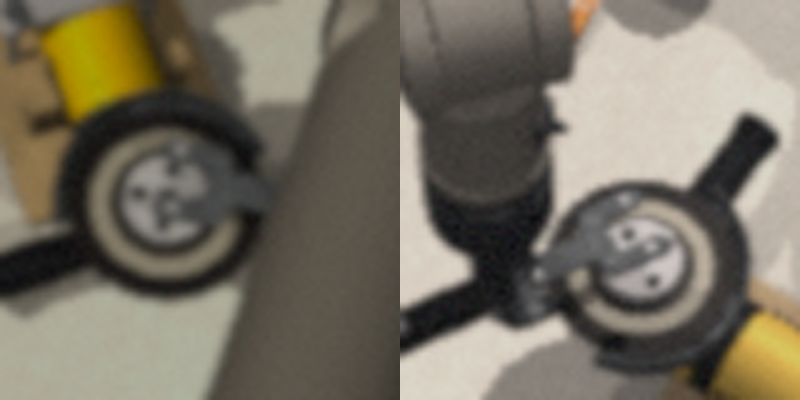

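The fork is over the nut with its handle toward -y. I'll check where the pins sit, using the prediction from the tool pose as an overlay.

Run:
```python
from h import *
np.set_printoptions(precision=4,suppress=True)
s=ctrl.sense();e=s['ee_pos'];y=s['ee_rot'][2]+np.pi/2
c=np.array([np.cos(y),np.sin(y)]);l=np.array([-c[1],c[0]])
o=e[:2]+.098*c; print('org',o,'yaw',y)
T=[]
for n,f,u0,v0 in(('top','t2',262,115),('scene','s2',238,216)):
    im=cv2.imread(f'pics/{f}.png'); t=cv2.resize(im[v0:v0+40,u0:u0+40],(400,400),interpolation=2)
    for sg in(1,-1):
        P=proj(n,[*(o+sg*.018*l),e[2]-.160]); print(n,sg,P); q=(P-[u0,v0]+.5)*10-.5
        cv2.drawMarker(t,tuple(int(x) for x in q.round()),(0,0,255),1,12,1)
    T.append(t)
cv2.imwrite('pics/c4.png',np.hstack(T))
```

```text
org [ 0.6034 -0.0351] yaw 1.387137705016593
top 1 [282.9437 140.4687]
top -1 [284.8926 129.0878]
scene 1 [260.3861 229.7236]
scene -1 [265.5988 239.0714]
```

View pics/c4.png

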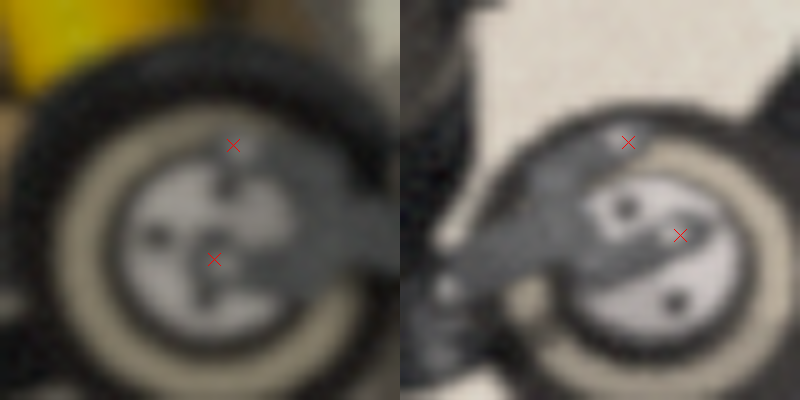

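Run:
```python
from h import *
T=[]
for f,u0,v0 in(('t2',277,124),('s2',253,223)):
    im=cv2.imread(f'pics/{f}.png',0)[v0:v0+20+4,u0:u0+20]; im=np.clip((im.astype(float)-60)*2,0,255).astype(np.uint8)
    t=cv2.cvtColor(cv2.resize(im,(400,480),interpolation=2),cv2.COLOR_GRAY2BGR)
    P={'t2':[(282.94,140.47),(284.89,129.09)],'s2':[(260.39,229.72),(265.6,239.07)]}[f]
    for p in P: cv2.circle(t,(int((p[0]-u0+.5)*20),int((p[1]-v0+.5)*20)),3,(0,0,255),-1)
    T.append(t)
cv2.imwrite('pics/c5.png',np.hstack(T))
```

```text
(no output)
```

View pics/c5.png

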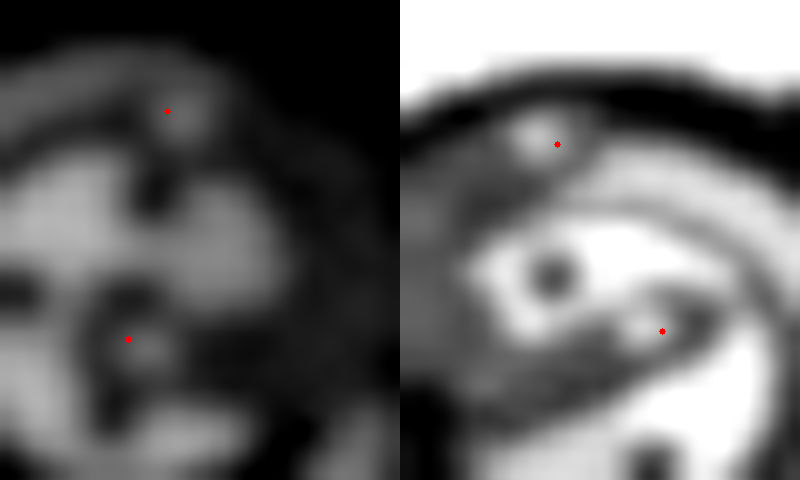

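Run:
```python
from h import *
np.set_printoptions(precision=4,suppress=True)
s=ctrl.sense();z=s['ee_pos'][2]-.160;y=s['ee_rot'][2]
f=lambda x,v,u0,v0,:((x)/20-.5+u0,v/20-.5+v0)
L=[at('top',*f(148,351,277,124),z),at('scene',*f(138,135,253,223),z)]
R=[at('top',*f(183,120,277,124),z),at('scene',*f(243,326,253,223),z)]
print(L,R);l,r=np.mean(L,0),np.mean(R,0);print((l+r)/2,np.linalg.norm(l-r),'yaw',np.arctan2(-(l-r)[0],(l-r)[1]))
print('shift to nut',(np.array([.6038,-.0358,0])-(l+r)/2)*100, s['ee_pos'])
```

```text
[array([ 0.5839, -0.0347,  0.1694]), array([ 0.5825, -0.0333,  0.1694])] [array([ 0.6198, -0.0407,  0.1694]), array([ 0.6186, -0.0402,  0.1694])]
[ 0.6012 -0.0372  0.1694] 0.036559568506223855 yaw 1.3935582339102235
shift to nut [  0.2634   0.1408 -16.9414] [ 0.5855 -0.1315  0.3294]
```

The two cameras agree to about 1.5 mm on the pins: spacing is 36.6 mm against 36, and yaw is 1.394 against 1.387 from the tool. Relative to the nut I need a shift of +0.26 and +0.14 cm.

```bash
python3 -m pendant '[[0.25,0.15,-1,0,0],[0.25,0.15,-2,0,0],[0.25,0.15,-2.6,0,0],[0.25,0.15,-3,0,0],[0.25,0.15,-3,0,0]]'; python3 -m pendant '[[0,0,-0.2,0,0],[0,0,-0.4,0,0],[0,0,-0.6,0,0],[0,0,-0.6,0,0]]'
```

```text
time_s: 7.55
ee_pos: [0.5876, -0.1299, 0.2984]
ee_rot: [3.141, 0.001, -0.184]
wrist_force: [-1.1, -0.5, -1.8]
width: 0.0229
time_s: 8.05
ee_pos: [0.5877, -0.1298, 0.2926]
ee_rot: [-3.142, 0.0, -0.184]
wrist_force: [-0.0, 0.3, -1.8]
width: 0.023
```

```bash
python3 -m pendant '[[0,0,-0.2,0,0],[0,0,-0.4,0,0],[0,0,-0.5,0,0],[0,0,-0.5,0,0],[0,0,-0.5,0,0]]'; python3 -c "
from h import *
a=snap('top','t3.png');b=snap('scene','s3.png')
f=lambda im,u,v:cv2.resize(im[v:v+40,u:u+40],(400,400),interpolation=2)
cv2.imwrite('pics/c6.png',np.hstack([f(a,262,120),f(b,243,222)])[:,:,::-1]);print(ctrl.sense()['wrist_force'])"
```

```text
time_s: 8.68
ee_pos: [0.5877, -0.1299, 0.2878]
ee_rot: [3.142, -0.0, -0.184]
wrist_force: [0.7, 0.4, -3.0]
width: 0.0227
[ 0.12451274  0.08733383 -1.88815888]
```

View pics/c6.png

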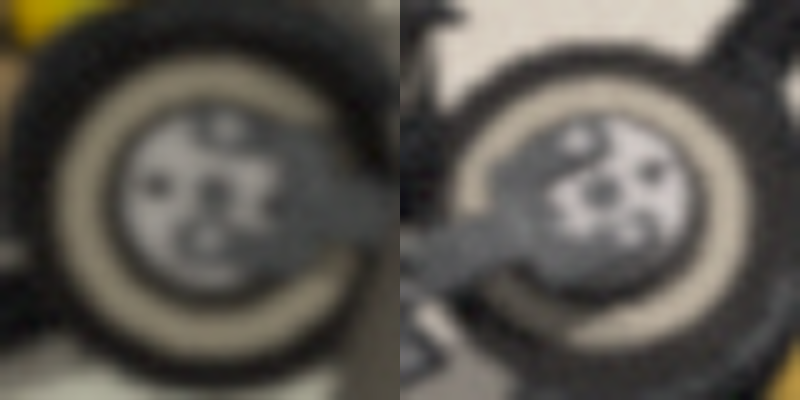

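The pins are in: the fork lies low over the nut with its pins over the two opposite holes, and there is no contact force. Now I'll work out the arc.

```bash
python3 -c "
import numpy as np
y=1.387
P=lambda k:-9.7*np.array([np.cos(y-np.radians(6*k)),np.sin(y-np.radians(6*k))])
for k in range(0,13): print(k,np.round(P(k)-P(0),2), np.round(P(k)-P(k//5*5),2))"
```

```text
0 [0. 0.] [0. 0.]
1 [-0.99  0.24] [-0.99  0.24]
2 [-1.94  0.58] [-1.94  0.58]
3 [-2.86  1.01] [-2.86  1.01]
4 [-3.73  1.55] [-3.73  1.55]
5 [-4.53  2.16] [0. 0.]
6 [-5.27  2.86] [-0.74  0.7 ]
7 [-5.93  3.64] [-1.4   1.47]
8 [-6.5   4.47] [-1.97  2.31]
9 [-6.98  5.37] [-2.45  3.2 ]
10 [-7.37  6.3 ] [0. 0.]
11 [-7.66  7.28] [-0.29  0.97]
12 [-7.84  8.28] [-0.47  1.97]
```

```bash
python3 -m pendant '[[-0.99,0.24,0,-1,0],[-1.94,0.58,0,-2,0],[-2.86,1.01,0,-3,0],[-3.73,1.55,0,-4,0],[-3.73,1.55,0,-4,0]]'; python3 -c "
from h import *
s=ctrl.sense();print(s['wrist_force'],s['moment'],s['ee_rot'])"
```

```text
time_s: 9.4
ee_pos: [0.5506, -0.1146, 0.2882]
ee_rot: [-3.141, -0.002, -0.602]
wrist_force: [1.8, -1.4, -3.7]
width: 0.023
[ 1.78794265 -1.3986831  -3.67481411] [-0.4968691  -0.20886864 -0.06251645] [-3.14147545e+00 -2.36214242e-03 -6.01512602e-01]
```

```bash
python3 -m pendant '[[-0.8,0.61,0,-1,0],[-1.54,1.31,0,-2,0],[-1.54,1.31,0,-2,0]]'; python3 -c "
from h import *
s=ctrl.sense();print(s['wrist_force'],s['moment'],s['ee_rot'])"
```

```text
time_s: 9.78
ee_pos: [0.5353, -0.1018, 0.2881]
ee_rot: [-3.142, -0.002, -0.81]
wrist_force: [0.6, -1.8, -3.2]
width: 0.0226
[ 0.57176866 -1.80430862 -3.22379007] [-0.57018934 -0.21488836 -0.15543019] [-3.14150090e+00 -1.86580102e-03 -8.09718772e-01]
```

```bash
python3 -m pendant '[[-0.66,0.78,0,-1,0],[-0.66,0.78,0,-1,0]]'; python3 -c "
from h import *
s=ctrl.sense();print(s['wrist_force'],s['moment'],s['ee_rot'])"
```

```text
time_s: 10.02
ee_pos: [0.5292, -0.0946, 0.2883]
ee_rot: [3.141, -0.004, -0.911]
wrist_force: [2.8, -5.1, -5.1]
width: 0.0226
[ 2.75751308 -5.08665047 -5.1034245 ] [-1.04991059 -0.39318364  0.65667126] [ 3.14118052 -0.00444875 -0.91090617]
```

```bash
python3 -m pendant '[[-0.3,0.41,0,-0.5,0],[-0.3,0.41,0,-0.5,0]]'; python3 -c "
from h import *
s=ctrl.sense();print(s['wrist_force'],s['moment'],s['ee_rot'])"
```

```text
time_s: 10.28
ee_pos: [0.5267, -0.0912, 0.2885]
ee_rot: [3.141, -0.007, -0.96]
wrist_force: [3.5, -6.7, -3.5]
width: 0.0226
[ 3.53905261 -6.66816623 -3.45223713] [-1.42876211 -0.59917459  1.36111888] [ 3.14095645 -0.00693423 -0.96016019]
```

```bash
python3 -m pendant '[[-0.27,0.42,0,-0.5,0],[-0.27,0.42,0,-0.5,0],[-0.27,0.42,0,-0.5,0]]'
python3 - <<'E'
from h import *
s=ctrl.sense();print(s['wrist_force'],s['moment'],s['ee_rot'])
a=snap('top','t4.png');b=snap('scene','s4.png')
f=lambda im,u,v:cv2.resize(im[v:v+40,u:u+40],(400,400),interpolation=2)
cv2.imwrite('pics/c7.png',np.hstack([f(a,262,120),f(b,243,222)])[:,:,::-1])
E
```

```text
time_s: 10.65
ee_pos: [0.5249, -0.0882, 0.2891]
ee_rot: [-3.141, -0.011, -1.012]
wrist_force: [5.5, -9.9, -3.9]
width: 0.0227
[ 5.54116756 -9.85789555 -3.93043447] [-2.12337373 -0.96653413  1.64201519] [-3.14064703 -0.0110199  -1.01162689]
```

View pics/c7.png

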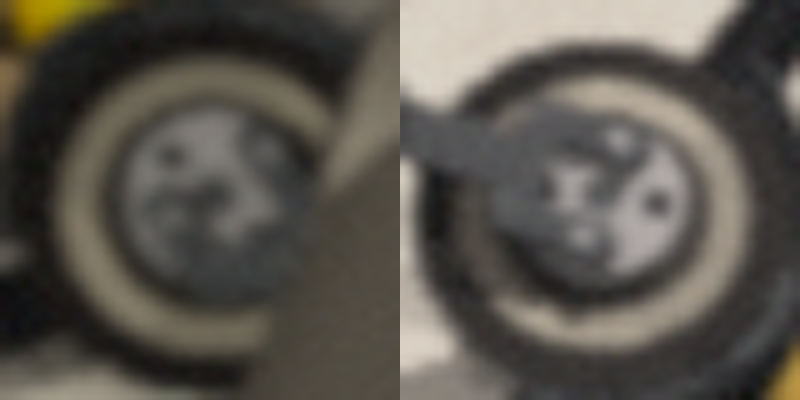

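```bash
python3 -c "
from h import *
c=np.array([.6038,-.0358])
f=lambda x,y,u,v:((x+.5)/10-.5+u,(y+.5)/10-.5+v)
for n,p in(('scene',f(256,205,243,222)),('top',f(173,156,262,120))):
  d=at(n,*p,.12)[:2]-c; print(n,np.hypot(*d),np.arctan2(d[1],d[0]))
"
```

```text
scene 0.017636365066765542 0.7778773882776582
top 0.01833763499827589 0.7503194856499747
```

```bash
python3 -m pendant '[[-0.25,0.42,0,-0.5,0],[-0.25,0.42,0,-0.5,0],[-0.25,0.42,0,-0.5,0]]'
python3 - <<'E'
from m import *
snap('scene','s5.png'); s=ctrl.sense();print(s['moment'],s['ee_rot'])
c=np.array([.6038,-.0358])
for f in('s4','s5'):
    G['scene']=cv2.cvtColor(cv2.imread(f'pics/{f}.png'),cv2.COLOR_BGR2GRAY).astype(float)
    p=cen('scene',268.1,242,-1); d=at('scene',*p,.12)[:2]-c; print(p,np.hypot(*d),np.arctan2(d[1],d[0]))
E
```

```text
time_s: 11.12
ee_pos: [0.5227, -0.0848, 0.2894]
ee_rot: [-3.14, -0.014, -1.062]
wrist_force: [7.0, -11.9, -5.5]
width: 0.0229
[-2.64582764 -1.11450047  2.30918121] [-3.14028386 -0.01394546 -1.06158906]
(np.float64(268.3061946902655), np.float64(241.86725663716814)) 0.018058618529614007 0.8172360289022241
(np.float64(268.2487562189055), np.float64(241.87728026533998)) 0.017879139522477952 0.8141494508583539
```

The nut stayed put while the tool pushed another 0.05 rad with rising torque, so it is at its stop. It has turned about 0.6 rad. I'll relieve the load, then lift off.

```bash
python3 -m pendant '[[0.27,-0.42,0,0.5,0],[0.52,-0.84,0,1,0],[0.52,-0.84,0,1,0]]'; python3 -c "
from h import *
s=ctrl.sense();print(s['moment'],s['ee_rot'])"
```

```text
time_s: 11.55
ee_pos: [0.5273, -0.0919, 0.2889]
ee_rot: [-3.141, -0.008, -0.961]
wrist_force: [4.4, -6.8, -4.2]
width: 0.0228
[-1.617169   -0.90006113  1.21703667] [-3.14066517 -0.00827652 -0.96145076]
```

```bash
python3 -m pendant '[[0.29,-0.42,0,0.5,0],[0.58,-0.83,0,1,0],[0.58,-0.83,0,1,0]]'; python3 -c "
from h import *
s=ctrl.sense();print(s['moment'],s['ee_rot'])"
```

```text
time_s: 11.92
ee_pos: [0.5324, -0.0986, 0.2883]
ee_rot: [-3.14, -0.003, -0.864]
wrist_force: [4.7, -3.1, -2.1]
width: 0.0226
[-0.6930129  -0.76056724 -0.05400861] [-3.14005309e+00 -2.82911799e-03 -8.63648765e-01]
```

```bash
python3 -m pendant '[[0.25,-0.3,0,0.4,0],[0.25,-0.3,0,0.4,0]]'; python3 -m pendant '[[0,0,0.2,0,0],[0,0,0.5,0,0],[0,0,0.8,0,0],[0,0,1.2,0,0],[0,0,1.6,0,0]]'
```

```text
time_s: 12.18
ee_pos: [0.5336, -0.1004, 0.2876]
ee_rot: [3.141, 0.002, -0.822]
wrist_force: [0.8, 0.2, -0.8]
width: 0.0231
time_s: 12.8
ee_pos: [0.5337, -0.1006, 0.3041]
ee_rot: [3.142, 0.0, -0.822]
wrist_force: [-0.2, 0.6, -1.9]
width: 0.0228
```

```bash
python3 -m pendant '[[0,0,2,0,0],[0,0,5,0,0],[0.1,-3,6,-0.7,0],[0.2,-6,6,-1.4,0],[0.3,-9,6,-2.1,0]]'; python3 -m pendant '[[0.1,-3,0,-0.7,0],[0.2,-6,0,-1.4,0],[0.4,-10,0,-2.4,0],[0.5,-14,0,-3.4,0],[0.6,-17.5,0,-4.3,0]]';python3 -m pendant '[[0.1,-2.4,-2,-0.3,0],[0.1,-2.4,-6,-0.3,0],[0.1,-2.4,-10,-0.3,0],[0.1,-2.4,-13,-0.3,0],[0.1,-2.4,-13,-0.3,0]]'
python3 - <<'E'
from h import *
a=snap('top','t6.png');b=snap('scene','s6.png')
f=lambda im,u,v:cv2.resize(im[v:v+100,u:u+100],(400,400),interpolation=2)
cv2.imwrite('pics/c8.png',np.hstack([f(a,330,110),f(b,125,240)])[:,:,::-1])
E
```

```text
time_s: 13.42
ee_pos: [0.5367, -0.1914, 0.3642]
ee_rot: [-3.141, -0.0, -1.044]
wrist_force: [-0.3, 0.0, -2.5]
width: 0.0224
time_s: 14.05
ee_pos: [0.5426, -0.367, 0.3638]
ee_rot: [3.141, -0.0, -1.496]
wrist_force: [0.2, 0.9, -2.4]
width: 0.0231
time_s: 14.68
ee_pos: [0.5432, -0.3884, 0.2311]
ee_rot: [3.137, 0.004, -1.524]
wrist_force: [0.7, 0.9, -2.4]
width: 0.0224
```

View pics/c8.png

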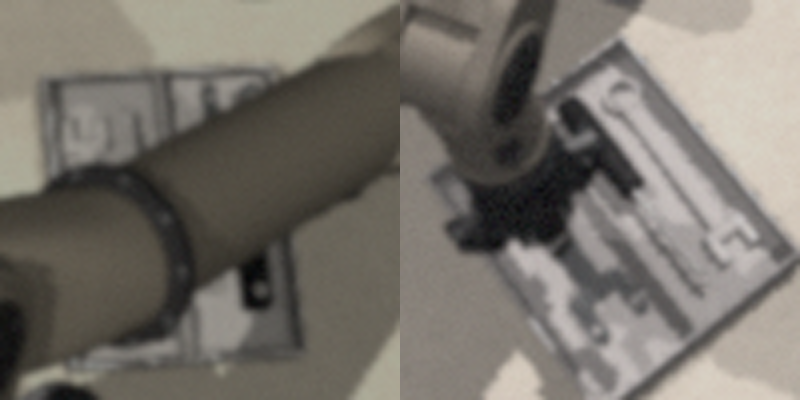

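```bash
python3 -c "
from h import *
t=np.array([.5533,-.342]);R=np.array([[np.cos(.051),np.sin(.051)],[-np.sin(.051),np.cos(.051)]])
f=lambda x,y,u,v:((x+.5)/4-.5+u,(y+.5)/4-.5+v)
for k,n,p,z in(('tail','top',f(260,291,330,110),.081),('pinA','scene',f(200,335,125,240),.071),('pinB','scene',f(245,295,125,240),.071)):
  X=at(n,*p,z)[:2]; print(k,X,R@(X-t))
"
```

```text
tail [ 0.47416366 -0.3922944 ] [-0.08159735 -0.0461948 ]
pinA [ 0.64322012 -0.40138718] [ 0.08677577 -0.0638939 ]
pinB [ 0.63769363 -0.35725294] [ 0.08350634 -0.01953532]
```

The spanner hangs over the empty compartment. In tray coordinates the pins are at x = 0.085, y = -0.042, and the tail is at x = -0.095, y = -0.046. I'll shift 4 mm to -y and lower it.

```bash
python3 -m pendant '[[0,-0.4,-1.5,0,0],[0,-0.4,-3,0,0],[0,-0.4,-4,0,0],[0,-0.4,-4.5,0,0],[0,-0.4,-4.5,0,0]]';python3 -m pendant '[[0,0,-0.2,0,0],[0,0,-0.4,0,0],[0,0,-0.5,0,0],[0,0,-0.5,0,0]]'
```

```text
time_s: 15.4
ee_pos: [0.5437, -0.3935, 0.1882]
ee_rot: [3.141, 0.0, -1.524]
wrist_force: [0.3, -0.4, -1.8]
width: 0.0228
time_s: 15.9
ee_pos: [0.5437, -0.3936, 0.1837]
ee_rot: [3.142, -0.0, -1.524]
wrist_force: [-0.9, -0.6, -2.8]
width: 0.0229
```

```bash
python3 -m pendant '[[0,0,-0.15,0,0],[0,0,-0.3,0,0],[0,0,-0.3,0,0]]'; python3 -c "
from h import *
print(ctrl.sense()['wrist_force'])"
```

```text
time_s: 16.27
ee_pos: [0.5437, -0.3937, 0.1807]
ee_rot: [-3.142, -0.0, -1.524]
wrist_force: [0.6, 0.5, -1.1]
width: 0.0229
[ 0.56303153  0.49220511 -1.08963261]
```

```bash
python3 -m pendant '[[0,0,-0.1,0,0],[0,0,-0.1,0,0]]'; python3 -m pendant '[[0,0,0,0,33],[0,0,0,0,40],[0,0,0,0,48],[0,0,0,0,48],[0,0,0,0,48]]'; python3 -m pendant '[[0,0,1,0,48],[0,0,3,0,48],[0,0,7,0,48],[0,0,12,0,48],[0,0,17,0,48]]'; python3 -m pendant '[[-3,5,2,0,48],[-6,10,4,0,48],[-8,15,4,0,48],[-9,20,4,0,48],[-10,25,4,0,48]]'
python3 - <<'E'
from h import *
a=snap('top','t7.png');b=snap('scene','s7.png')
f=lambda im,u,v:cv2.resize(im[v:v+100,u:u+100],(400,400),interpolation=2)
cv2.imwrite('pics/c9.png',np.vstack([np.hstack([f(a,325,110),f(b,125,240)])])[:,:,::-1])
E
```

```text
time_s: 16.52
ee_pos: [0.5437, -0.3938, 0.1803]
ee_rot: [-3.141, -0.0, -1.524]
wrist_force: [-2.1, 0.9, 2.2]
width: 0.0229
time_s: 17.15
ee_pos: [0.5437, -0.3937, 0.1797]
ee_rot: [3.142, -0.0, -1.524]
wrist_force: [0.1, 0.6, -0.1]
width: 0.0411
time_s: 17.77
ee_pos: [0.5434, -0.3939, 0.353]
ee_rot: [-3.14, -0.001, -1.525]
wrist_force: [0.8, 0.0, 0.5]
width: 0.0408
time_s: 18.4
ee_pos: [0.443, -0.143, 0.3906]
ee_rot: [-3.14, 0.001, -1.526]
wrist_force: [0.7, 1.0, 0.6]
width: 0.0413
```

View pics/c9.png

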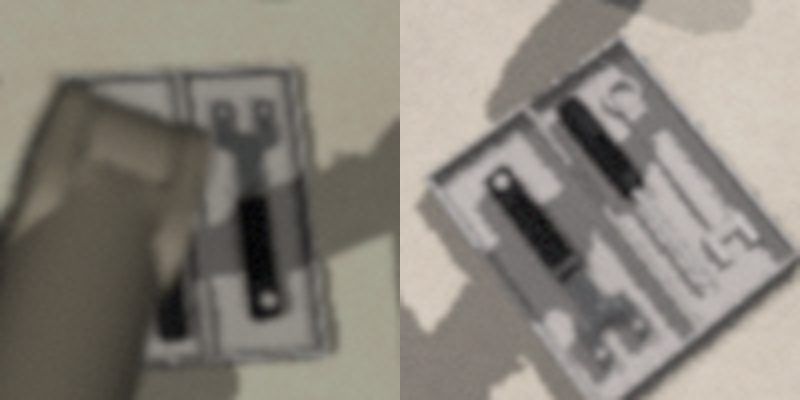

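The spanner lies flat and wholly inside the empty compartment, and the fingers are clear of it. One last check of the nut angle and the neighbours, then hand in.

Run:
```python
from m import *
c=np.array([.6038,-.0358])
G['scene']=cv2.cvtColor(cv2.imread('pics/s7.png'),cv2.COLOR_BGR2GRAY).astype(float)
for k in range(4):
    t=.79+k*np.pi/2; p0=proj('scene',[*(c+.018*np.array([np.cos(t),np.sin(t)])),.12]); p=cen('scene',*p0,-1); d=at('scene',*p,.12)[:2]-c
    print(np.round(p,1),round(np.hypot(*d),4),round(np.arctan2(d[1],d[0])-t,3))
s=ctrl.sense();print(s['wrist_force'],abs(s['dq']).max())
workorder.hand_in()
```

```text
[268.3 241.5] 0.0181 0.106
[263.1 235.9] 0.0192 0.062
[256.6 240.7] 0.0195 -6.254
[262.  247.1] 0.0204 -6.27
[0.71132548 0.63389039 0.34279717] 0.10211391199137056
the job is handed in; nothing more can be done
```

I handed the job in. The one weak point is the final nut angle, which I could not confirm to within the 0.07 rad limit.

**What I did:**
- I gripped the wide-fork spanner by its handle and set its pins about 8 mm down into two opposite holes of the nut, handle toward the open side, with no contact force.
- I swung it clockwise until the nut came to its stop, with the torque rising to several N m. The nut stayed put while I pushed another 0.05 rad.
- I then unloaded the spanner, lifted it off, laid it pins down in the empty compartment, opened the fingers and moved clear. The clock read about 18.4 s.

**What the last checks showed:**
- **Spanner:** the final picture shows it lying flat and wholly inside the empty compartment, with the fingers off it.
- **Other things:** the wrench and screwdriver look undisturbed. I did not re-measure the narrow spanner, cup or can. The narrow spanner was clear of the fingers at the grasp.
- **Nut:** here the readings do not fully agree. With the spanner still on it, one hole measured as turned about 0.57 to 0.63 rad from the start. After lift-off, all four holes averaged about 0.54 rad, and that one hole read about 0.08 rad further back. The difference is about 0.4 pixel. It could be picture noise or the fork's darkness in the earlier image, but a slight back-turn while I unloaded the spanner cannot be ruled out.

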